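# Slide the bowl home and shut the cabinet

### The arm

A 6-joint arm with a two-finger parallel gripper is mounted at the origin on the work surface. World frame = base frame: x ahead of the robot, y to its left, z up, the work surface at z = 0. Lengths are in m, angles in degrees, forces in N, time in s.
With the tool pointing down it reaches from about 0.3 to 0.75 m from the base axis. Payload 8.5 kg.
Tool frame: the origin (TCP) lies at the very end of the fingers, on their centre line; the grasp point (between the pads) lies 19 mm behind it (env.tcp_to_grasp is the distance from the TCP to the grasp point, in m); z points along the fingers, y is the line along which they close (so a half turn about z gives the same grasp; the last joint's range is limited). The gripper opens to 85 mm and grips with 20 to 120 N. Pads are 22 mm wide; open, the fingers measure 114 mm over their backs; the gripper's body (76 mm by 85 mm) begins 54 mm behind the grasp point. The pads swing forward as they close: fully open they stand 13 mm farther back than shut.
Start: joints at [-78.57, 21.807, 74.336, -0, 83.858, -12.336], TCP at [0.222, -0.503, 0.231] pointing down, gripper open.
Joint ranges: [-178.18, 178.18], [-50.72, 133.34], [12.68, 142.11], [-81.47, 261.47], [9.98, 163.14], [-165.26, 165.26]. Speed limits (degrees/s): [136.94, 136.94, 180, 180, 180, 180].

### API

Orientations are given as a 3x3 rotation matrix whose columns are the frame's x, y, z axes.
In Python, from rig import status, get_image, env gives the robot as it stands.
- The arm moves only by the shell command python3 -m handwheel 'ROWS' [FORCE]. ROWS is text: rows parted by semicolons, each of 7 numbers parted by spaces: the shift along the world's x, y, z in cm, then the turn, a rotation vector about the world's x, y, z in degrees, then the opening, from 0 (shut) to 1 (fully open). In form: dx dy dz wx wy wz gripper; .... A call has 1 to 8 rows; each row is the pose to reach, as a shift and turn from the pose commanded when the call began; what a row does not reach only later rows make up. A row lasts 1/12 s, in which the tool goes at most 41.7 mm and 7.16 degrees, less where a joint would pass 70% of its speed; a pose out of reach is approached as far as the arm can. A call with a gripper value outside its range is refused whole. The fingers move at their own pace and stop on an object; FORCE is the grip in N (left out, the last holds). Time passes only in rows, so rows that repeat a pose let the fingers close. It gives the time, the measured TCP pose, the force, the opening and the grip force at its end, in the units of the state.
- status.observe(): the state, without advancing time (a new reading comes with each control period).
- get_image(name): name is "scene" or "top"; returns a dict with "color" (384x512x3 uint8, red, green, blue), "vertical_fov" (degrees; the focal length in pixels is half the picture's height over the tangent of half this angle, whatever the lens; pixels are square), "cx", "cy" (the principal point, pixels), "k1" (the pictures are not rectified: a ray, as slopes to the right and down, at radius r is drawn at 1 + k1 r^2 times it, then the intrinsics apply), "xyz" and "orientation" of the camera in the world. Camera axes: x right, y down, z forward; pixel columns grow to the right and rows downward; lengths in m; the calibration is good to about 2 mm. A picture is of the moment at which its call begins. There is no depth.
- env.close_job(): hands the job in; it is judged then, once.
The state is a dict: "time_s": time; "q": joint angles; "qvel": joint speeds; "joint_efforts": joint torques, N m; "position": TCP position; "tool_rot": TCP orientation; "ft_force": force on the tool from outside, world axes, zero at the start; "wrist_torque": the same for the moment, N m; "grip_width": finger opening in m; "gripper_force": force on a finger pad.
Only numpy, scipy, OpenCV 4.12 (cv2) and the standard library are available. Lean on these libraries where they do the work, as an engineer would, in place of code of your own. Each camera call takes 0.05 s, during which the arm holds its last target. There are 200 camera calls.

### The job

The bowl stands in the way of the open cabinet door. Push the bowl along the slab, without lifting or tipping it, until it stands centred on the round marble inlay, then push the cabinet door fully shut without slamming it. Do not let the door hit the bowl, and leave all the other things where they are.

Things in the scene. Friction and masses are not known exactly. Their poses are not given: they have to be found in the camera images.
- bowl: loose round ceramic bowl, open at the top, 134 mm across at the rim, 52 mm high, wall 6 mm, inner floor 7 mm up; foot 96 mm across, 120 mm across at 12 mm height, 132 mm across at 28 mm height, nearly straight from there to the rim; about 0.3 to 0.6 kg; origin at the centre of its underside, z up
- inlay: round pale marble disc with a thin brass edge, 160 mm across over all, set flush in the slab (a bowl slides on and off freely); origin at its centre on the slab's surface
- cabinet: fixed small wooden cabinet, 150 mm deep (x), 240 mm wide (y), 200 mm high; its top board is 256 mm wide and its front edge is 87 mm ahead of the origin; the shut door's outer face is 89 mm ahead of the origin; origin at the centre of its underside; its own -x axis points out of the front, where the door is, +y towards the hinge side
- door (a joint): angle of the swing door (rad): 0 shut, grows as it opens towards the robot, up to 2.1; hinged at the cabinet's +y edge (robot's left), so it opens clockwise seen from above; panel 220 mm wide, 14 mm thick, 13 to 185 mm above the slab; turns easily, stays where left, no latch; the outer face, with the knob, faces the robot when shut and the robot's left when open
- door_hinge (a point): point on the hinge axis of the door, in the plane of the door's outer face, 99 mm above the slab
- door_corner (a point): point on the door's outer face at its top edge (185 mm high) near the free corner: 210 mm from the hinge axis
- door_handle (a point): grip point of the small steel knob on the door's outer face, 35 mm out from the face, 190 mm from the hinge along the door, 155 mm above the slab; the knob is about 25 mm across
- mill: loose glass pepper mill with a steel head, 54 mm across, 155 mm high, standing right of the cabinet; origin at the centre of its underside
- scraper: loose steel bench scraper lying flat, 150 mm long (y), about 90 mm wide, 18 mm high at its wooden grip; origin at its middle on the slab
- pin: loose short wooden rolling pin lying down, 270 mm long along its y, 42 mm thick; origin under its middle
- jar: loose amber glass jar with a steel lid, 60 mm across, 90 mm high; origin at the centre of its underside
- mug: loose white mug, 80 mm across, 90 mm high, handle towards its +y; origin at the centre of its underside
- cup: loose small white cup, 52 mm across, 45 mm high; origin at the centre of its underside
There are look-alikes about, which are no part of the job. Of the things like the bowl, leave any that is brown, purple or yellow; of the rest the smaller one is meant.

How it is judged (in metres and radians):
On the way, in this order (a step that is already met when the one before it is completed fails the run):
1. the bowl stands on the inlay, centred within 20 mm, while the door still stands open (more than 0.8 rad) (horizontal distance between bowl and inlay below 0.02 m and value of joint door above 0.8 rad), for 0.2 s.
2. the door is shut (less than 0.05 rad) with the bowl on the inlay (value of joint door below 0.05 rad and horizontal distance between bowl and inlay below 0.02 m), for 0.2 s.
At the end, for the whole second after the job is handed in: the bowl rests upright on the slab within 20 mm of the inlay's centre and the door is shut to within 0.05 rad (all of step 2 and height (world z) of bowl below 0.004 m and angle between bowl's own z axis and vertical below 0.05 rad and linear speed of bowl below 0.01 m/s); the robot touches nothing.
It fails at once if the bowl is lifted more than 10 mm (height (world z) of bowl above 0.01 m).
It fails at once if the bowl is tipped more than 0.25 rad (angle between bowl's own z axis and vertical above 0.25 rad).
It fails at once if the door hits the bowl (contact force between door and bowl above 1 N).
It fails at once if the door is slammed (closing faster than 2.5 rad/s) (velocity of joint door below -2.5 rad/s).
It fails at once if another thing is displaced by more than 25 mm (distance of any of mill, scraper, pin, jar, mug, cup from where it was at the start of the episode above 0.025 m).
It also fails if it takes over 67 s, if anything falls off the work surface, if the arm or the gripper's body presses on something with over 40 N, if the wrist force passes 120 N, or if a joint passes its speed limit or range.

## Working session

There is one attempt and no reset: what is moved stays moved. The work goes in short steps, Python scripts to look and compute and a shell command to move; the robot and the scene stay as the last step left them, time stands still between calls to the robot, and variables do not carry over. Pictures are saved under pics/ and viewed, at most 10 in all, crops included, and the job is handed in when it is done.

```bash
mkdir -p pics; ls; cat > h.py <<'E'
import numpy as np, cv2
from rig import status,get_image,env
def rays(im,uv):
    H,W=im["color"].shape[:2]; f=H/2/np.tan(np.radians(im["vertical_fov"])/2)
    K=np.array([[f,0,im["cx"]],[0,f,im["cy"]],[0,0,1]])
    p=cv2.undistortPoints(np.array(uv,float).reshape(-1,1,2),K,np.array([im["k1"],0,0,0,0.])).reshape(-1,2)
    return np.c_[p,np.ones(len(p))]@np.array(im["orientation"]).T
def plane(im,uv,z):
    d=rays(im,uv);o=np.array(im["xyz"]);return o+d*((z-o[2])/d[:,2])[:,None]
def proj(im,P):
    H,W=im["color"].shape[:2]; f=H/2/np.tan(np.radians(im["vertical_fov"])/2)
    c=(np.atleast_2d(P)-np.array(im["xyz"]))@np.array(im["orientation"]);s=c[:,:2]/c[:,2:]
    s=s*(1+im["k1"]*(s**2).sum(1))[:,None];return s*f+[im["cx"],im["cy"]]
def save(im,n):cv2.imwrite("pics/"+n+".png",im["color"][:,:,::-1])
E
python3 - <<'E'
from h import *
for n in("scene","top"):
    i=get_image(n);save(i,n+"0");print(n,i["vertical_fov"],i["cx"],i["cy"],i["k1"],np.round(i["xyz"],3),np.round(i["orientation"],3).tolist())
E
```

```text
pics
scene 47.07788542685666 255.10748883926004 185.9845746441542 0.045828265694843655 [ 1.639 -0.578  0.907] [[0.471, 0.468, -0.748], [0.882, -0.255, 0.396], [-0.005, -0.846, -0.533]]
top 57.08562127838575 254.5692073007531 192.93902371929002 -0.005780566482060349 [ 0.352 -0.002  1.465] [[-0.005, -0.988, 0.154], [-1.0, 0.008, 0.021], [-0.022, -0.154, -0.988]]
```

View pics/scene0.png

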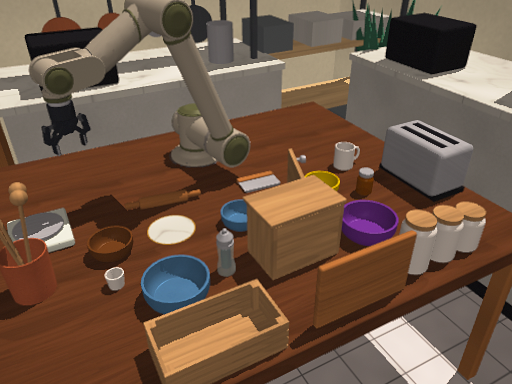

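View pics/top0.png

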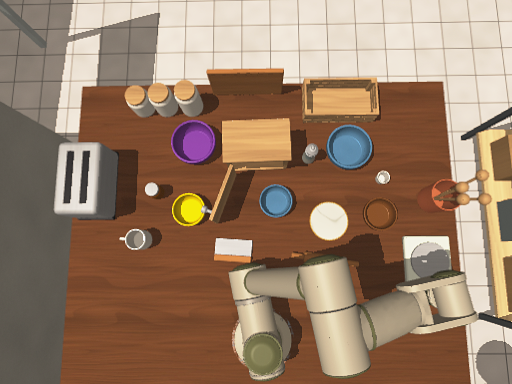

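Candidates in the top view are the small blue bowl (277,200), large blue (350,147), brown (380,213), purple (193,143) and yellow (188,210). The small blue one is meant. The inlay is at (329,221), the door runs from about (235,168) to (214,220), the scraper is at (233,250), the pin is near (310,255) under the arm, and the mill is at (311,153).

```bash
cat >> h.py <<'E'
def blob(im,m,near):
    n,l,s,c=cv2.connectedComponentsWithStats(m.astype(np.uint8));k=[i for i in range(1,n) if s[i,4]>150]
    i=min(k,key=lambda i:np.hypot(*(c[i]-near)));cs,_=cv2.findContours((l==i).astype(np.uint8),cv2.RETR_EXTERNAL,cv2.CHAIN_APPROX_NONE)
    return cv2.convexHull(max(cs,key=len)).reshape(-1,2)
def circ(P): # algebraic circle
    A=np.c_[2*P[:,:2],np.ones(len(P))];s=np.linalg.lstsq(A,(P[:,:2]**2).sum(1),rcond=None)[0];return s[0],s[1],np.sqrt(s[2]+s[0]**2+s[1]**2)
def bowl(im,near):
    h=cv2.cvtColor(im["color"],cv2.COLOR_RGB2HSV);m=(h[...,0]>95)&(h[...,0]<118)&(h[...,1]>90)
    return circ(plane(im,blob(im,m,near),0.05))
E
python3 - <<'E'
from h import *
t=get_image("top");s=get_image("scene")
print("bowl top",bowl(t,(277,200)),"scene",bowl(s,(238,213)), "big",bowl(t,(350,147)))
for im,p in((t,(329,221)),(s,(172,229))):
    h=cv2.cvtColor(im["color"],cv2.COLOR_RGB2HSV);m=(h[...,1]<110)&(h[...,2]>150)
    b=blob(im,m,p);print("inlay",circ(plane(im,b,0)),len(b))
print("top grid",[ (uv,np.round(plane(t,[uv],z)[0],3).tolist()) for uv,z in [((216,220),.185),((235,167),.185),((291,165),.2),((222,165),.2),((311,150),.155),((216,238),.005),((252,238),.005),((214,261),.01),((252,261),.01),((329,221),0),((382,177),.045),((292,255),.03),((357,265),.03)]])
c=cv2.resize(t["color"][130:280,190:400],None,fx=3.8,fy=3.8,interpolation=cv2.INTER_CUBIC);cv2.imwrite("pics/crop1.png",c[:,:,::-1])
E
```

```text
bowl top (np.float64(0.5410544515337705), np.float64(-0.0563116841034777), np.float64(0.06510954892777705)) scene (np.float64(0.562744682616728), np.float64(-0.07149603937218668), np.float64(0.07198911231665493)) big (np.float64(0.7628419423516933), np.float64(-0.36065060982070435), np.float64(0.09243480666485049))
inlay (np.float64(0.46263536699379354), np.float64(-0.27495769959100297), np.float64(0.07625271257532648)) 24
inlay (np.float64(0.466052540385593), np.float64(-0.27590204886485503), np.float64(0.07672314187024426)) 27
top grid [((216, 220), [0.453, 0.167, 0.185]), ((235, 167), [0.65, 0.098, 0.185]), ((291, 165), [0.652, -0.109, 0.2]), ((222, 165), [0.654, 0.145, 0.2]), ((311, 150), [0.72, -0.19, 0.155]), ((216, 238), [0.393, 0.189, 0.005]), ((252, 238), [0.393, 0.041, 0.005]), ((214, 261), [0.301, 0.196, 0.01]), ((252, 261), [0.3, 0.041, 0.01]), ((329, 221), [0.461, -0.277, 0.0]), ((382, 177), [0.635, -0.49, 0.045]), ((292, 255), [0.324, -0.119, 0.03]), ((357, 265), [0.283, -0.376, 0.03])]
```

View pics/crop1.png

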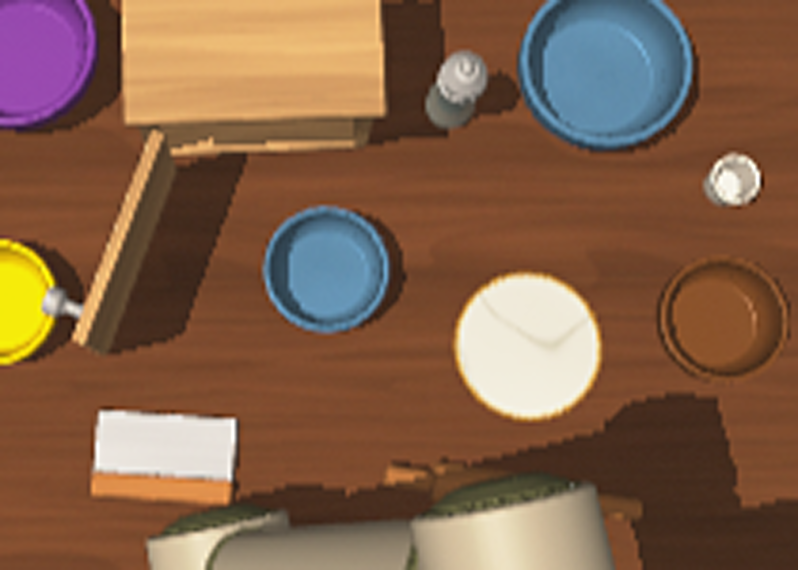

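The crop confirms the small blue bowl: rim radius 65 mm against the nominal 67, at (0.541,-0.056). The inlay centre is at (0.463,-0.276). I'll tow the bowl with shut fingers against its inner wall, starting by moving above it.

```bash
python3 -c "
from h import *;print(np.round(status.observe()['tool_rot'],3).tolist())"
python3 -m handwheel '31.9 44.7 0 0 0 0 0;31.9 44.7 0 0 0 0 0;31.9 44.7 0 0 0 0 0;31.9 44.7 0 0 0 0 0;31.9 44.7 0 0 0 0 0;31.9 44.7 0 0 0 0 0;31.9 44.7 0 0 0 0 0;31.9 44.7 0 0 0 0 0'
```

```text
[[0.915, 0.403, -0.0], [0.403, -0.915, 0.001], [0.0, -0.001, -1.0]]
time_s: 0.87
position: [0.416, -0.2301, 0.2314]
tool_rot: [[0.915, 0.403, 0.0], [0.403, -0.915, -0.0], [0.0, 0.0, -1.0]]
ft_force: [-0.1, -0.6, -0.1]
grip_width: -0.0002
gripper_force: 0.0
```

```bash
python3 -m handwheel '12.5 17.4 0 0 0 -43 0;12.5 17.4 0 0 0 -43 0;12.5 17.4 0 0 0 -43 0;12.5 17.4 0 0 0 -43 0;12.5 17.4 0 0 0 -43 0;12.5 17.4 0 0 0 -43 0;12.5 17.4 0 0 0 -43 0;12.5 17.4 -6 0 0 -43 0'
python3 - <<'E'
from h import *
s=get_image("scene")
c=cv2.resize(s["color"][120:300,130:370],None,fx=3,fy=3);cv2.imwrite("pics/above.png",c[:,:,::-1])
p=status.observe();print(p["position"],proj(s,[.541,-.056,.0]))
E
```

```text
time_s: 1.53
position: [0.5442, -0.0572, 0.1951]
tool_rot: [[0.944, -0.331, 0.013], [-0.331, -0.944, -0.004], [0.014, -0.0, -1.0]]
ft_force: [2.0, -0.5, -0.2]
grip_width: 0.0001
gripper_force: 0.0
[ 0.53873354 -0.05644116  0.18321957] [[239.85270333 221.43853996]]
```

View pics/above.png

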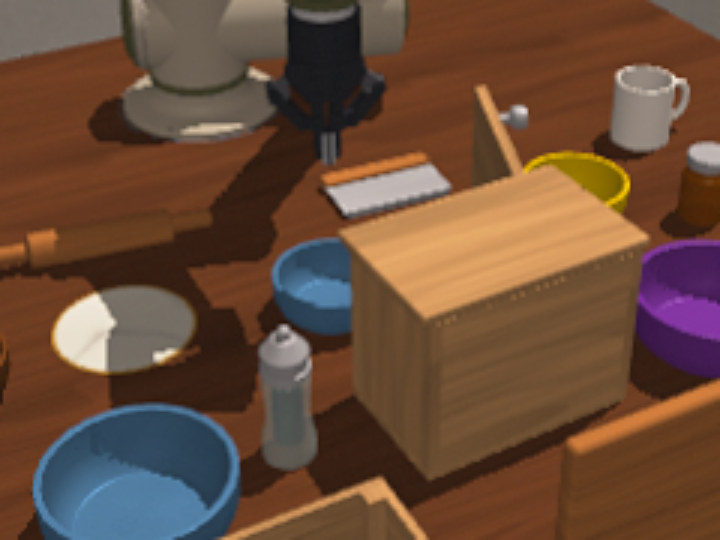

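The fingers, at crop (328,160), are shut and directly above the bowl at (340,290). Descending.

```bash
python3 -m handwheel '0.2 0 -3 0 0 0 0;0.2 0 -6 0 0 0 0;0.2 0 -9 0 0 0 0;0.2 0 -11 0 0 0 0;0.2 0 -11 0 0 0 0;0.2 0 -11 0 0 0 0'
```

```text
time_s: 2.08
position: [0.5421, -0.0582, 0.0797]
tool_rot: [[0.944, -0.33, -0.002], [-0.33, -0.944, 0.001], [-0.002, 0.0, -1.0]]
ft_force: [-0.3, -0.8, 0.1]
grip_width: -0.0
gripper_force: 0.0
```

```bash
python3 -m handwheel '0 0 -2 0 0 0 0;0 0 -4 0 0 0 0;0 0 -5.7 0 0 0 0;0 0 -5.7 0 0 0 0;0 0 -5.7 0 0 0 0'; python3 -m handwheel '-0.3 -0.9 0 0 0 0 0;-0.7 -1.9 0 0 0 0 0;-1 -2.8 0 0 0 0 0;-1.3 -3.7 0 0 0 0 0;-1.6 -4.6 0 0 0 0 0;-1.9 -5.4 0 0 0 0 0'
```

```text
time_s: 2.5
position: [0.5429, -0.0583, 0.024]
tool_rot: [[0.944, -0.329, 0.001], [-0.329, -0.944, -0.0], [0.001, -0.0, -1.0]]
ft_force: [0.4, -0.5, 0.5]
grip_width: 0.0001
gripper_force: 0.0
time_s: 3.0
position: [0.5233, -0.113, 0.0231]
tool_rot: [[0.944, -0.33, 0.001], [-0.33, -0.944, 0.0], [0.001, -0.001, -1.0]]
ft_force: [1.5, 4.6, 3.0]
grip_width: 0.0003
gripper_force: 2.2
```

```bash
python3 -m handwheel '-0.7 -2 0 0 0 0 0;-1.4 -4 0 0 0 0 0;-2.2 -6 0 0 0 0 0;-2.9 -8 0 0 0 0 0;-3.6 -10 0 0 0 0 0;-4.4 -12 0 0 0 0 0;-5.1 -14 0 0 0 0 0;-5.1 -14 0 0 0 0 0'
python3 - <<'E'
from h import *
t=get_image("top");s=get_image("scene")
print(status.observe()["position"],bowl(t,proj(t,[.48,-.21,.05])[0]),bowl(s,proj(s,[.48,-.21,.05])[0]))
i=np.vstack([t["color"][150:290,190:400],s["color"][150:290,100:310]]);i=cv2.resize(i,None,fx=2.1,fy=2.1);cv2.imwrite("pics/tow.png",i[:,:,::-1])
E
```

```text
time_s: 3.67
position: [0.4713, -0.2554, 0.0228]
tool_rot: [[0.943, -0.332, 0.0], [-0.332, -0.943, -0.001], [0.001, 0.001, -1.0]]
ft_force: [0.6, -0.8, -0.3]
grip_width: 0.0001
gripper_force: 0.0
[ 0.4718446  -0.25235048  0.02256245] (np.float64(0.48819059128149195), np.float64(-0.19591562627164127), np.float64(0.049913483426439774)) (np.float64(0.505382510398051), np.float64(-0.2186101253773599), np.float64(0.07682191555385778))
```

View pics/tow.png

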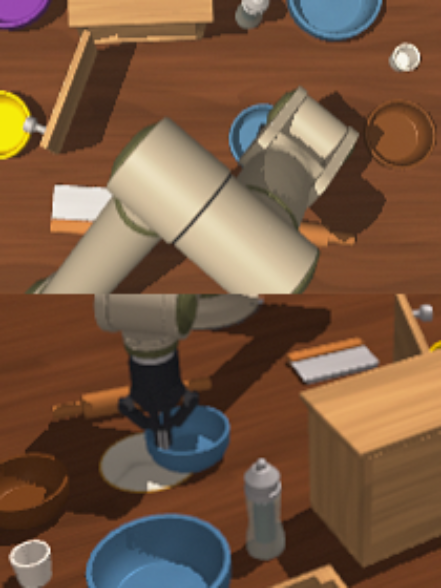

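The bowl follows the fingers cleanly and is partly on the inlay (bottom panel 185,435). I'll do the last stretch slowly, back off inward and raise.

```bash
python3 -m handwheel '-0.3 -0.8 0 0 0 0 0;-0.6 -1.6 0 0 0 0 0;-0.9 -2.4 0 0 0 0 0;-1.2 -3.2 0 0 0 0 0;-1.5 -4 0 0 0 0 0;-1.8 -4.8 0 0 0 0 0;-2.1 -5.5 0 0 0 0 0;-2.1 -5.6 0 0 0 0 0'
python3 -m handwheel '1 2.5 0 0 0 0 0;1 2.5 0 0 0 0 0;1 2.5 3 0 0 0 0;1 2.5 7 0 0 0 0;1 2.5 11 0 0 0 0;1 2.5 15 0 0 0 0;1 2.5 19 0 0 0 0;1 2.5 19 0 0 0 0'
```

```text
time_s: 4.43
position: [0.4507, -0.3096, 0.0226]
tool_rot: [[0.944, -0.331, -0.0], [-0.331, -0.944, -0.001], [0.0, 0.001, -1.0]]
ft_force: [0.3, 0.7, -0.7]
grip_width: 0.0001
gripper_force: 0.4
time_s: 5.1
position: [0.4631, -0.285, 0.2207]
tool_rot: [[0.944, -0.329, 0.01], [-0.329, -0.944, -0.01], [0.013, 0.007, -1.0]]
ft_force: [0.7, -0.2, 1.0]
grip_width: -0.0001
gripper_force: 0.0
```

```bash
python3 -m handwheel '4 48 3 0 0 0 0;4 48 3 0 0 0 0;4 48 3 0 0 0 0;4 48 3 0 0 0 0;4 48 3 0 0 0 0;4 48 3 0 0 0 0;4 48 3 0 0 0 0;4 48 3 0 0 0 0'
python3 - <<'E'
from h import *
t=get_image("top");save(t,"t2");print(bowl(t,proj(t,[.463,-.276,.05])[0]))
c=cv2.resize(t["color"][110:300,150:370],None,fx=3.1,fy=3.1,interpolation=cv2.INTER_CUBIC);cv2.imwrite("pics/c2.png",c[:,:,::-1])
E
```

```text
time_s: 5.77
position: [0.4887, 0.0503, 0.2336]
tool_rot: [[0.944, -0.329, 0.001], [-0.329, -0.944, -0.001], [0.001, 0.0, -1.0]]
ft_force: [0.8, -0.7, 0.6]
grip_width: 0.0004
gripper_force: 0.0
(np.float64(0.4600494026728316), np.float64(-0.26324040102467394), np.float64(0.06428054431072146))
```

View pics/c2.png

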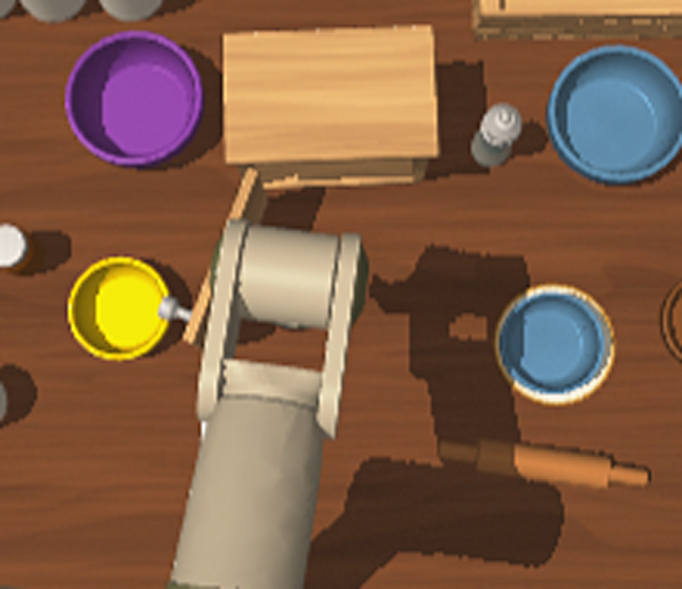

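The bowl is 13 mm short of centre: it sits at (.460,-.263) against the inlay at (.463,-.276). The door is untouched. I'll go back and nudge it about 13 mm in -y.

```bash
python3 -m handwheel '-2.8 -33.5 0 0 0 19 0;-2.8 -33.5 0 0 0 19 0;-2.8 -33.5 0 0 0 19 0;-2.8 -33.5 0 0 0 19 0;-2.8 -33.5 0 0 0 19 0;-2.8 -33.5 0 0 0 19 0;-2.8 -33.5 0 0 0 19 0;-2.8 -33.5 0 0 0 19 0';python3 -m handwheel '0 0 0 0 0 0 0;0 0 0 0 0 0 0'
```

```text
time_s: 6.48
position: [0.4617, -0.2709, 0.2334]
tool_rot: [[1.0, -0.004, 0.0], [-0.004, -1.0, -0.001], [0.0, 0.001, -1.0]]
ft_force: [1.1, -0.2, 0.9]
grip_width: -0.0
gripper_force: 0.0
time_s: 6.65
position: [0.4619, -0.2706, 0.2327]
tool_rot: [[1.0, -0.007, -0.001], [-0.007, -1.0, 0.0], [-0.001, -0.0, -1.0]]
ft_force: [-0.2, 1.3, -0.0]
grip_width: -0.0001
gripper_force: 0.0
```

```bash
python3 -m handwheel '0 0 -4 0 0 0 0;0 0 -8 0 0 0 0;0 0 -12 0 0 0 0;0 0 -16 0 0 0 0;0 0 -19 0 0 0 0;0 0 -21 0 0 0 0;0 0 -21 0 0 0 0;0 0 -21 0 0 0 0'
python3 -m handwheel '0 -1.5 0 0 0 0 0;0 -2.8 0 0 0 0 0;0 -3.5 0 0 0 0 0;0.1 -4 0 0 0 0 0;0.1 -4.5 0 0 0 0 0;0.2 -4.9 0 0 0 0 0;0.2 -5.2 0 0 0 0 0;0.2 -5.2 0 0 0 0 0'
python3 -m handwheel '0 2.5 0 0 0 0 0;0 2.5 0 0 0 0 0;0 2.5 4 0 0 0 0;0 2.5 8 0 0 0 0;0 2.5 12 0 0 0 0;0 2.5 16 0 0 0 0;0 2.5 20 0 0 0 0;0 2.5 22 0 0 0 0'
python3 -m handwheel '3 30 0 0 0 0 0;3 30 0 0 0 0 0;3 30 0 0 0 0 0;3 30 0 0 0 0 0;3 30 0 0 0 0 0;3 30 0 0 0 0 0;3 30 0 0 0 0 0;3 30 0 0 0 0 0'
python3 - <<'E'
from h import *
t=get_image("top");print(bowl(t,proj(t,[.463,-.276,.05])[0]),status.observe()["position"])
# door-top edges, from first picture crop (outer: left edge; corner 80,340 / hinge 153,133)
uv=np.array([[75,340],[97,348],[153,132],[165,137]])/3.8+[190,130]
print(np.round(plane(t,uv,.185),3)); print(plane(t,[[190+60/3.8,130+300/3.8]],.155))
print(np.round(plane(t,[[150+224/3.1,110+163/3.1],[150+438/3.1,110+157/3.1]],.2),3))
E
```

```text
time_s: 7.32
position: [0.4626, -0.2677, 0.0234]
tool_rot: [[1.0, -0.003, -0.001], [-0.003, -1.0, 0.001], [-0.001, -0.001, -1.0]]
ft_force: [-0.6, 1.2, 0.3]
grip_width: 0.0002
gripper_force: 0.0
time_s: 7.98
position: [0.4645, -0.3209, 0.0234]
tool_rot: [[1.0, -0.004, 0.0], [-0.004, -1.0, -0.0], [0.0, 0.0, -1.0]]
ft_force: [-0.4, 0.8, 0.3]
grip_width: -0.0001
gripper_force: 0.4
time_s: 8.65
position: [0.4652, -0.2965, 0.2486]
tool_rot: [[1.0, -0.004, 0.005], [-0.004, -1.0, -0.006], [0.005, 0.006, -1.0]]
ft_force: [-0.2, -0.6, 1.0]
grip_width: 0.0001
gripper_force: 0.0
time_s: 9.32
position: [0.4944, 0.009, 0.2437]
tool_rot: [[1.0, 0.0, 0.001], [0.0, -1.0, 0.001], [0.001, -0.001, -1.0]]
ft_force: [-1.2, 0.0, -0.3]
grip_width: -0.0002
gripper_force: 0.0
(np.float64(0.46112372789173267), np.float64(-0.27340349162234096), np.float64(0.06437482286635063)) [0.49451039 0.00825054 0.24360072]
[[0.455 0.189 0.185]
 [0.447 0.168 0.185]
 [0.659 0.116 0.185]
 [0.654 0.104 0.185]]
[[0.49722689 0.20930228 0.155     ]]
[[ 0.664  0.144  0.2  ]
 [ 0.668 -0.11   0.2  ]]
```

The bowl is now about 3 mm off centre. Door geometry: hinge at about (.660,.120), angle about 1.9 rad, knob at (.497,.209), which matches the model. Next I work out the arc for pushing the outer face at r = 0.13, and move to the approach point.

```bash
python3 -m handwheel '5.5 24 0 0 0 0 0;5.5 24 0 0 0 0 0;5.5 24 0 0 0 0 0;5.5 24 0 0 0 0 0;5.5 24 0 0 0 0 0;5.5 24 0 0 0 0 0;5.5 24 0 0 0 0 0;5.5 24 0 0 0 0 0'
python3 -m handwheel '0 0 -4 0 0 0 0;0 0 -8 0 0 0 0;0 0 -9.4 0 0 0 0;0 0 -9.4 0 0 0 0;0 0 -9.4 0 0 0 0'
python3 - <<'E'
from h import *
H=np.array([.66,.12]);P=np.array(status.observe()["position"])
for a in np.arange(1.9,-.01,-.1):
    n=np.array([-np.cos(a),np.sin(a)]);p=H+.13*np.array([-np.sin(a),-np.cos(a)])+n*(abs(n)@[.011,.0145])
    print(round(a,2),np.round(100*(p-P[:2]),1),end="; ")
E
```

```text
time_s: 10.03
position: [0.55, 0.2449, 0.2426]
tool_rot: [[1.0, -0.002, -0.0], [-0.002, -1.0, -0.001], [-0.0, 0.001, -1.0]]
ft_force: [0.1, -1.1, 0.7]
grip_width: 0.0005
gripper_force: 0.0
time_s: 10.45
position: [0.5501, 0.2429, 0.1498]
tool_rot: [[1.0, -0.006, -0.0], [-0.006, -1.0, -0.0], [-0.0, 0.0, -1.0]]
ft_force: [-1.1, -1.1, 1.7]
grip_width: 0.0001
gripper_force: 0.0
1.9 [-0.7 -6.5]; 1.8 [-1.3 -7.7]; 1.7 [-1.7 -9. ]; 1.6 [ -2.  -10.4]; 1.5 [ -2.1 -11.7]; 1.4 [ -2.1 -12.9]; 1.3 [ -2.  -14.1]; 1.2 [ -1.8 -15.4]; 1.1 [ -1.4 -16.6]; 1.0 [ -0.9 -17.8]; 0.9 [ -0.3 -18.9]; 0.8 [  0.4 -20.1]; 0.7 [  1.3 -21.1]; 0.6 [  2.2 -22. ]; 0.5 [  3.3 -22.9]; 0.4 [  4.5 -23.6]; 0.3 [  5.7 -24.3]; 0.2 [  7.1 -24.8]; 0.1 [  8.5 -25.1]; -0.0 [  9.9 -25.3];
```

```bash
python3 -m handwheel '-0.2 -2 0 0 0 0 0;-0.4 -4 0 0 0 0 0;-0.6 -5.5 0 0 0 0 0;-0.8 -6.5 0 0 0 0 0;-1.3 -7.6 0 0 0 0 0;-1.7 -9 0 0 0 0 0;-2 -10.4 0 0 0 0 0;-2.1 -11.7 0 0 0 0 0'
python3 -m handwheel '0 -1.2 0 0 0 0 0;0.1 -2.4 0 0 0 0 0;0.3 -3.7 0 0 0 0 0;0.7 -4.9 0 0 0 0 0;1.2 -6.1 0 0 0 0 0;1.8 -7.2 0 0 0 0 0;2.5 -8.4 0 0 0 0 0;3.4 -9.4 0 0 0 0 0'
python3 - <<'E'
from h import *
t=get_image("top");s=get_image("scene");print(status.observe()["position"])
i=np.vstack([t["color"][110:270,150:400],s["color"][110:270,130:380]]);i=cv2.resize(i,None,fx=1.8,fy=1.8);cv2.imwrite("pics/door.png",i[:,:,::-1])
E
```

```text
time_s: 11.12
position: [0.528, 0.1264, 0.15]
tool_rot: [[1.0, -0.004, 0.001], [-0.004, -1.0, 0.0], [0.001, -0.0, -1.0]]
ft_force: [0.2, 1.1, -1.0]
grip_width: 0.0
gripper_force: 0.3
time_s: 11.78
position: [0.5631, 0.0321, 0.1493]
tool_rot: [[1.0, -0.004, -0.0], [-0.004, -1.0, -0.0], [-0.0, 0.0, -1.0]]
ft_force: [-0.6, 1.0, -0.3]
grip_width: 0.0002
gripper_force: 0.3
[0.5639393  0.03167869 0.1491321 ]
```

View pics/door.png

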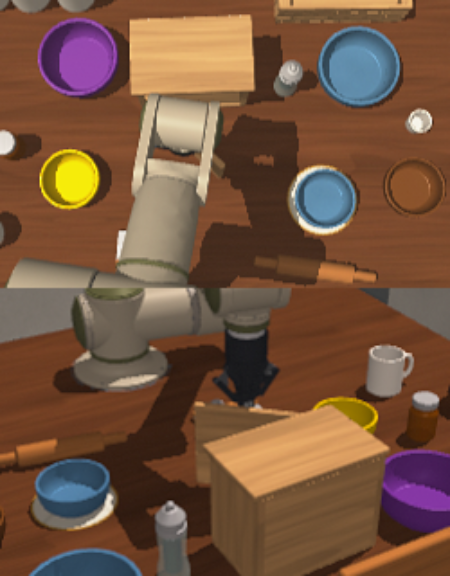

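The door is following at about 0.7 rad, with its free corner at top panel (217,165). The bowl is on the inlay. Continuing, with slower motion at the end.

```bash
python3 -m handwheel '0.9 -0.9 0 0 0 0 0;2 -1.8 0 0 0 0 0;3.2 -2.5 0 0 0 0 0;4.4 -3.2 0 0 0 0 0;5.6 -3.7 0 0 0 0 0;6.6 -4 0 0 0 0 0;7.2 -4.1 0 0 0 0 0;7.6 -4.1 0 0 0 0 0'
python3 -m handwheel '0.2 0 0 0 0 0 0;0.4 0 0 0 0 0 0;0.6 0 0 0 0 0 0;0.7 0 0 0 0 0 0'
```

```text
time_s: 12.55
position: [0.6391, -0.0077, 0.1491]
tool_rot: [[1.0, -0.004, -0.0], [-0.004, -1.0, -0.0], [-0.0, 0.0, -1.0]]
ft_force: [0.4, -0.4, 0.5]
grip_width: -0.0
gripper_force: 0.0
time_s: 12.88
position: [0.6455, -0.0073, 0.1495]
tool_rot: [[1.0, -0.004, 0.0], [-0.004, -1.0, 0.0], [0.0, -0.0, -1.0]]
ft_force: [-0.5, 0.4, -0.0]
grip_width: -0.0001
gripper_force: 0.1
```

Creeping until a contact force appears.

```bash
python3 -m handwheel '0.2 0 0 0 0 0 0;0.4 0 0 0 0 0 0;0.4 0 0 0 0 0 0'|grep -E 'pos|ft'; python3 -m handwheel '0.2 0 0 0 0 0 0;0.2 0 0 0 0 0 0;0.2 0 0 0 0 0 0'|grep -E 'pos|ft'
```

```text
position: [0.6497, -0.0075, 0.1494]
ft_force: [0.8, 0.1, -0.2]
position: [0.6515, -0.0075, 0.1494]
ft_force: [0.3, -0.0, 0.4]
```

```bash
for i in 1; do python3 -m handwheel '0.2 0 0 0 0 0 0;0.3 0 0 0 0 0 0;0.3 0 0 0 0 0 0'|grep -E 'pos|ft'; python3 -m handwheel '0.2 0 0 0 0 0 0;0.3 0 0 0 0 0 0;0.3 0 0 0 0 0 0'|grep -E 'pos|ft';  done
```

```text
position: [0.6547, -0.0075, 0.1494]
ft_force: [-0.5, -0.0, -0.7]
position: [0.6568, -0.0074, 0.1491]
ft_force: [-5.3, 0.4, -0.1]
```

A stop force of 5 N appears and motion halts, so the door is on its stop. Backing off, raising and checking.

```bash
python3 -m handwheel '0.1 0 0 0 0 0 0;0.1 0 0 0 0 0 0;0.1 0 0 0 0 0 0'|grep -E 'pos|ft'; python3 -m handwheel '-2 0 0 0 0 0 0;-5 0 0 0 0 0 0;-8 0 0 0 0 0 0;-12 0 2 0 0 0 0;-15 0 5 0 0 0 0;-18 8 8 0 0 0 0;-22 12 8 0 0 0 0;-25 15 8 0 0 0 0'|grep -E 'pos|ft'
python3 -m handwheel '0 12 0 0 0 0 0;0 12 0 0 0 0 0;0 12 0 0 0 0 0;0 12 0 0 0 0 0;0 12 0 0 0 0 0'|grep pos
python3 - <<'E'
from h import *
t=get_image("top");print(bowl(t,proj(t,[.463,-.276,.05])[0]))
c=cv2.resize(t["color"][110:290,100:400],None,fx=2.6,fy=2.6,interpolation=cv2.INTER_CUBIC);cv2.imwrite("pics/end.png",c[:,:,::-1])
E
```

```text
position: [0.6568, -0.0074, 0.1491]
ft_force: [-10.5, -1.0, 3.0]
position: [0.4468, 0.0954, 0.2244]
ft_force: [0.1, 0.8, -0.1]
position: [0.4468, 0.2161, 0.223]
(np.float64(0.4612353400673189), np.float64(-0.2731530051514346), np.float64(0.06449441264351517))
```

View pics/end.png

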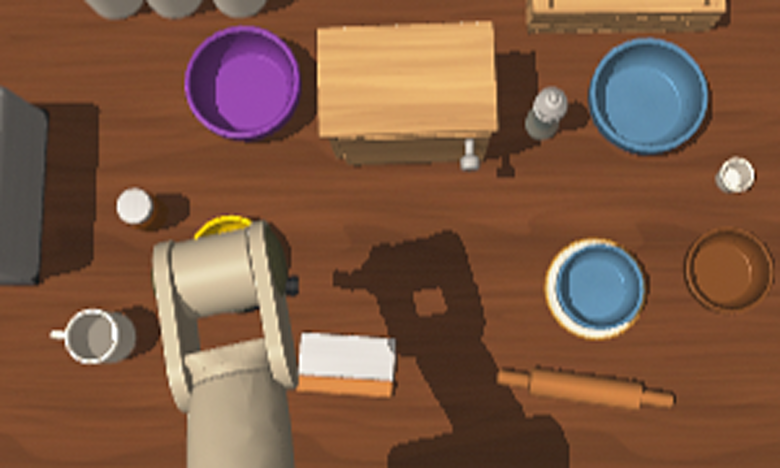

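The door is flush with the cabinet front, with its knob at (470,155). The bowl is on the inlay at (597,287), and everything else is where it was.

```bash
python3 -c "
from rig import env;print(env.close_job())"
```

```text
the job is handed in; nothing more can be done
None
```

The job is handed in (no verdict came back): the bowl stands about 3 mm from the inlay's centre by camera, and the door was pushed gently shut against its stop with nothing else visibly moved.

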